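Stand up the press pad and hold it flush on the tilted cover

ROBOT

A 7-joint arm with a two-finger parallel gripper is mounted at the origin on the work surface. World frame = base frame: x ahead of the robot, y to its left, z up, the work surface at z = 0. Lengths are in m, angles in degrees, forces in N, time in s.
With the tool pointing down it reaches from about 0.4 to 0.875 m from the base axis. Payload 4.4 kg.
Tool frame: the origin (TCP) lies at the centre of the arm's flange, where the gripper is bolted on; the fingertips stand 173 mm ahead of it and the grasp point (between the pads) lies 155 mm ahead of it; z points along the fingers, y is the line along which they close (so a half turn about z gives the same grasp; the last joint's range is limited). The gripper opens to 85 mm and grips with 20 to 120 N. Pads are 22 mm wide; open, the fingers measure 114 mm over their backs; the gripper's body (76 mm by 85 mm) begins 54 mm behind the grasp point. The pads swing forward as they close: fully open they stand 13 mm farther back than shut.
Start: joints at [-79.171, 36.005, 2.206, 86.941, -1.547, 57.084, -1.146], TCP at [0.164, 0.629, 0.405] pointing down, gripper open.
Joint ranges: [-175.42, 175.42], [-21.48, 121.26], [-71.46, 75.88], [10.55, 141.38], [-63.04, 243.04], [13.31, 113.54], [-168.57, 168.57]. Speed limits (degrees/s): [147.25, 147.25, 180, 180, 180, 180, 180].

INTERFACE

Orientations are given as a 3x3 rotation matrix whose columns are the frame's x, y, z axes.
In Python, from rig import ctrl, grab_frame, hand_in, models gives the robot as it stands.
- The arm moves only by the tool arm_command, never from a script. Its arguments are lists of equal length, an entry for each row: "travel": the shift along the tool's x, y, z in cm, a list of three; "delta_rot": the turn, a rotation vector about the tool's x, y, z in units of 6 degrees (1.0 is 6 degrees), a list of three. In form: {"travel": [[x, y, z], ...], "delta_rot": [[rx, ry, rz], ...]}. A call has 1 to 20 rows; each row shifts and turns the commanded pose from where the row before left it, along the tool's axes as they then stand; what a row does not reach is not made up. A row lasts 1/10 s, in which the tool goes at most 50 mm and 8.59 degrees, less where a joint would pass 70% of its speed; a pose out of reach is approached as far as the arm can. A call is refused whole if a number of a shift passes 5 or a number of a turn 1, either way. A call with a gripper value outside its range is refused whole. "jaw" is the closure, from 0 (fully open) to 1 (shut), set as the call begins (left out, the last holds). The fingers move at their own pace and stop on an object; "grip_force" is the grip in N (left out, the last holds). Time passes only in rows, so rows that do not move let the fingers close. It gives the time, the measured TCP pose, the force, the opening and the grip force at its end, in the units of the state.
- ctrl.get_obs(): the state, without advancing time (a new reading comes with each control period).
- grab_frame(name): name is "side" or "top"; returns a dict with "color" (420x560x3 uint8, red, green, blue), "fx", "fy", "cx", "cy" (pixels), "distortion" ([k1, k2, p1, p2, k3] as OpenCV has them; the pictures are not rectified), "extrinsics" (4x4, takes a point from camera to world coordinates). Camera axes: x right, y down, z forward; pixel columns grow to the right and rows downward; lengths in m; the calibration is good to about 2 mm. A picture is of the moment at which its call begins. There is no depth.
- hand_in(): hands the job in; it is judged then, once.
Trained networks look in a picture, given as the dict that the camera call returned (one of the last four; its "shot" number tells which), for a name from the list of things; names that differ only in an ending like _2 or _b are one class to them, and where a whole thing is asked for, a point or a joint stands for the part that bears it (a point fixed in the world has none). Each returns a list of dicts, best first, with "confidence" (0 to 1); they miss things now and then, are a little off and sometimes report something else, mostly with a low value. They report only what shows in the picture. A call takes as long as a camera call. They do not tell look-alikes from the thing itself.
- models.cut_out(picture, thing): "mask" (420x560 bool, what is visible of it) and "pixel" ([column, row] in pixels, amid what is visible of it).
The state is a dict: "clock": time; "joints": joint angles; "qvel": joint speeds; "effort": joint torques, N m; "eef_pos": TCP position; "tcp_rot": TCP orientation; "wrist_force": force on the tool from outside, world axes, zero at the start; "ft_torque": the same for the moment, N m; "opening": finger opening in m; "grasp_force": force on a finger pad.
Only numpy, scipy, OpenCV 4.12 (cv2) and the standard library are available. Lean on these libraries where they do the work, as an engineer would, in place of code of your own. Each camera call takes 0.05 s, during which the arm holds its last target. There are 200 camera calls.

TASK

The T-handled press pad has toppled on the bench: first stand it upright on its rubber face on the bench and let go of it, so that it stands by itself. Then take it by its T grip, tilt it to match the slope of the cover on the bonding fixture, and press it gently but firmly (about 10 N) flush against the middle of the cover, its long side along the fixture's hinge. Finish while still gripping the pad and pressing it there; leave the fixture's slope and everything else on the bench alone.

Things in the scene. Friction and masses are not known exactly. Their poses are not given: they have to be found in the camera images.
- pad: press pad, 0.22-0.42 kg: foot 50 (x) x 70 (y) x 14 mm, rubber below; orange stem 22 (x) x 14 (y) mm, heights 14-72; orange T bar 50 (x) x 14 (y) mm, heights 70-88. Origin: centre of the rubber face; z from there up the stem. Grip stem or T across y. Starts lying on its +x side: z and y level, z roughly to the robot's left, origin 25 mm up. A half turn about z looks the same
- pad_grip (a point): on the pad's stem axis, 72 mm from the rubber face, at the lower edge of the T bar: where to grip it; axes as the pad's
- stage: tilting stage of the fixture: aluminium plate 150 (x) x 145 (y) x 10 mm carrying a grey square cover, hinged at its lower edge, farthest from the robot. Origin: middle of the hinge, 40 mm above the bench; x up the slope towards the robot, y along the hinge, z square out of the face, up and away from the robot. Slope 0.2 to 0.6 rad, new each time; stiff, does not give under 30 N
- stage_face (a point): middle of the cover, on its flat surface (75 mm up the slope from the hinge, 9 mm out of the plate's mid plane); axes as the stage's. The flat is 124 x 124 mm inside a black rim 6 mm wide that stands 5 mm above it. Never press it with more than 40 N
- fixture: fixed base of the bonding fixture, aluminium plate 190 x 180 x 14 mm (origin: centre of its underside), with two blue 50 mm hinge cheeks on the side away from the robot
- locker_bottle: small loose red bottle with white cap, 34 mm across, 85 mm tall, stands between fixture and pad; origin under its centre; to be left alone
- cartridge: loose white sealant cartridge, 50 mm across, 215 mm tall, at the back; origin under its centre; to be left alone
- hammer: loose hammer with orange handle at the back left; to be left alone
- screwdriver: loose screwdriver with yellow handle on the left; to be left alone
Things that resemble listed ones, but are neither listed nor needed, are in the scene too. There is more than one size of the pad; the job needs the smallest.

How it is judged (in metres and radians):
On the way, in this order (a step that is already met when the one before it is completed fails the run):
1. the pad stands upright on the bench on its rubber face, let go (angle between pad's own z axis and vertical below 0.08 rad and height (world z) of pad_grip above 0.065 m and height (world z) of pad below 0.005 m and linear speed of pad below 0.02 m/s and contact force between the fingers and pad below 0.1 N), for 0.2 s.
2. the pad is lifted off the bench in the gripper (height (world z) of pad above 0.03 m and contact force between pad and stage below 0.1 N and contact force between the fingers and pad above 0.5 N), for 0.1 s.
At the end, for the whole second after the job is handed in: the pad, held by the fingers and at rest, is flush on the cover: faces parallel within 0.06 rad, gap under 3 mm, centre within 20 mm of the cover's middle along each side, long side within 0.2 rad of the hinge line, pressed with 5 to 30 N (angle between the z axis of pad and the z axis of stage_face, either way round below 0.06 rad and angle between the y axis of pad and the y axis of stage_face, either way round below 0.2 rad and x of pad in the frame of stage_face between -0.02 and 0.02 m and y of pad in the frame of stage_face between -0.02 and 0.02 m and z of pad in the frame of stage_face below 0.003 m and z of pad_grip in the frame of stage_face above 0.06 m and contact force between pad and stage between 5 and 30 N and contact force between the fingers and pad above 2 N and linear speed of pad below 0.01 m/s); the arm keeps its last pose, push and grip.
It fails at once if the cover is pressed with more than 40 N (contact force between pad and stage above 40 N).
It fails at once if the stage's slope is changed (distance of stage_face from where it was at the start of the episode above 0.006 m).
It fails at once if a bystander is disturbed (distance of any of locker_bottle, cartridge, hammer, screwdriver from where it was at the start of the episode above 0.02 m).
It also fails if it takes over 72 s, if anything falls off the work surface, if the arm or the gripper's body presses on something with over 40 N, if the wrist force passes 120 N, or if a joint passes its speed limit or range.

## Working session

There is one attempt and no reset: what is moved stays moved. The work goes in short steps, Python scripts to look and compute and a tool call to move; the robot and the scene stay as the last step left them, time stands still between calls to the robot, and variables do not carry over. Pictures are saved under pics/ and viewed, at most 10 in all, crops included, and the job is handed in when it is done.

Besides the shell and the picture viewer there is one more tool, called by a JSON object that holds its "api" and its "payload". arm_command: Moves the arm, as the interface text tells. Its arguments: {"type":"object","properties":{"travel":{"type":"array"},"delta_rot":{"type":"array"},"jaw":{"type":"number"},"grip_force":{"type":"number"}},"required":["travel","delta_rot"]}

```bash
mkdir -p pics; ls; python3 - <<'E'
from rig import ctrl, grab_frame, models
import cv2,numpy as np
o=ctrl.get_obs();print(o['clock'],o['eef_pos'],o['tcp_rot'],o['opening'])
for n in('side','top'):
    f=grab_frame(n);cv2.imwrite(f'pics/{n}0.png',f['color'][:,:,::-1])
    np.savez(f'{n}.npz',**{k:np.array(v) for k,v in f.items()})
    print(n,f['fx'],f['cx'],f['cy'],f['distortion'],np.round(f['extrinsics'],3).tolist())
    for t in('pad','stage','fixture','locker_bottle','cartridge'):
        for d in models.cut_out(f,t): print(t,round(d['confidence'],2),d['pixel'],d['mask'].sum())
E
```

```text
pics
0.0 [0.16373197 0.62874088 0.40379154] [[-9.67709804e-01  2.52066518e-01 -4.53757472e-04]
 [ 2.52066925e-01  9.67708066e-01 -1.83402520e-03]
 [-2.31915786e-05 -1.88918142e-03 -9.99998215e-01]] 0.08514958532653771
side 463.9571823273147 279.21146597820774 206.95218500172155 [-0.04774483  0.          0.          0.          0.        ] [[0.81, -0.273, 0.519, -0.072], [-0.586, -0.409, 0.699, -0.77], [0.022, -0.87, -0.492, 0.669], [0.0, 0.0, 0.0, 1.0]]
pad 0.63 [290.7, 329.5] 2289
pad 0.59 [329.5, 291.3] 928
pad 0.56 [347.0, 251.1] 1421
stage 0.7 [249.4, 186.9] 1278
fixture 0.93 [246.4, 202.8] 2995
locker_bottle 0.54 [323.6, 224.0] 353
locker_bottle 0.43 [183.5, 181.1] 175
cartridge 0.95 [347.5, 176.0] 1229
top 464.20373744325894 281.615536360036 215.27395832544846 [0.053074 0.       0.       0.       0.      ] [[-0.007, -0.982, 0.187, 0.351], [-1.0, 0.003, -0.023, 0.105], [0.022, -0.187, -0.982, 1.336], [0.0, 0.0, 0.0, 1.0]]
pad 0.62 [391.1, 257.8] 400
pad 0.56 [406.3, 307.5] 728
pad 0.55 [351.6, 218.6] 592
stage 0.83 [227.9, 224.1] 2615
fixture 0.84 [228.9, 228.0] 4204
locker_bottle 0.67 [307.1, 203.3] 130
cartridge 0.83 [279.3, 146.4] 664
```

View pics/side0.png

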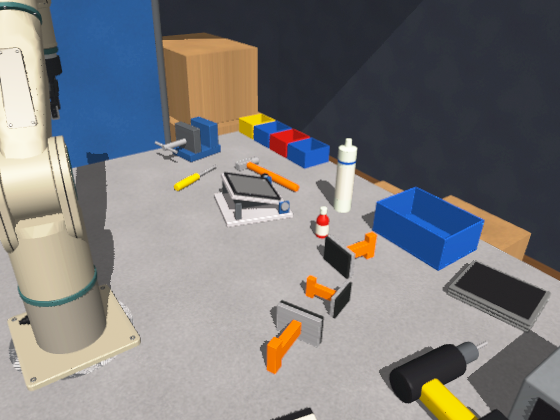

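View pics/top0.png

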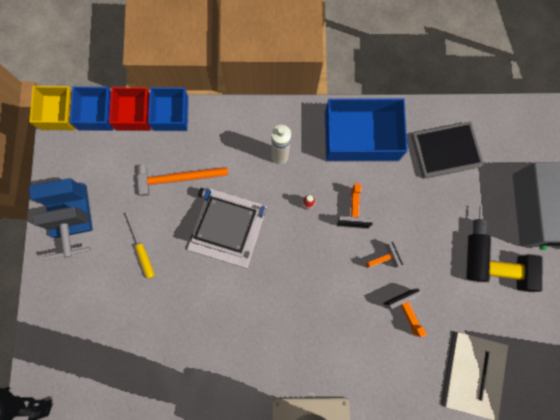

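```bash
cat > h.py <<'E'
import numpy as np, cv2
from scipy.optimize import minimize
S=4
def proj(f,P):
    E=np.array(f['extrinsics']);R=E[:3,:3].T;t=-R@E[:3,3]
    K=np.array([[f['fx'],0,f['cx']],[0,f['fy'],f['cy']],[0,0,1.]],float)
    return cv2.projectPoints(np.asarray(P,float),cv2.Rodrigues(R)[0],t,K,np.array(f['distortion'],float))[0][:,0]
def box(x0,x1,y0,y1,z0,z1): return np.array([[x,y,z] for x in(x0,x1) for y in(y0,y1) for z in(z0,z1)])/1000
PAD=[box(-25,25,-35,35,0,14),box(-11,11,-7,7,14,72),box(-25,25,-7,7,70,88)]
STAGE=[box(0,150,-72.5,72.5,-5,5),box(7,143,-68,68,5,14)]
def render(f,boxes,R,t):
    m=np.zeros((420*S,560*S),np.uint8)
    for b in boxes:
        p=proj(f,b@R.T+t); cv2.fillConvexPoly(m,cv2.convexHull(np.round((p+.5)*S-.5).astype(np.int32)),255)
    return cv2.resize(m,(560,420),interpolation=cv2.INTER_AREA)/255.
def iou(a,b): return np.minimum(a,b).sum()/np.maximum(a,b).sum()
def ray(f,px,z):
    K=np.array([[f['fx'],0,f['cx']],[0,f['fy'],f['cy']],[0,0,1.]],float)
    u=cv2.undistortPoints(np.array([[px]],float),K,np.array(f['distortion'],float))[0,0]
    E=np.array(f['extrinsics']);d=E[:3,:3]@[u[0],u[1],1];c=E[:3,3];return c+d*(z-c[2])/d[2]
def padlying(p): # yaw a: pad z dir=(cos a, sin a,0), x down
    z=np.array([np.cos(p[2]),np.sin(p[2]),0]);x=np.array([0,0,-1.]);y=np.cross(z,x)
    return np.c_[x,y,z],np.array([p[0],p[1],.025])
def padup(p):
    c,s=np.cos(p[2]),np.sin(p[2]);return np.array([[c,-s,0],[s,c,0],[0,0,1]]),np.array([p[0],p[1],0])
def stage(p): # x,y, azimuth of horizontal part of x axis, slope
    c,s=np.cos(p[2]),np.sin(p[2]);cs,ss=np.cos(p[3]),np.sin(p[3])
    x=np.array([c*cs,s*cs,ss]);y=np.array([-s,c,0]);return np.c_[x,y,np.cross(x,y)],np.array([p[0],p[1],.04])
def fit(fs,ms,boxes,pose,p0,step):
    best=None
    g=lambda p:-sum(iou(render(f,boxes,*pose(p)),m) for f,m in zip(fs,ms))
    p0=np.array(p0,float)
    for k in range(3):
        sim=np.vstack([p0]+[p0+np.eye(len(p0))[i]*step[i]*(1 if k%2==0 else -.6) for i in range(len(p0))])
        r=minimize(g,p0,method='Nelder-Mead',options=dict(initial_simplex=sim,xatol=1e-4,fatol=1e-4,maxiter=150));p0=r.x
    return r.x,-r.fun/len(fs)
E
cat > m1.py <<'E'
from rig import grab_frame, models
from h import *
fs=[];pm=[];sm=[]
near=[(391,258),(329,291)];out={}
for n,q in zip(('top','side'),near):
    f=grab_frame(n);fs.append(f)
    pm.append(min(models.cut_out(f,'pad'),key=lambda d:np.hypot(*(np.array(d['pixel'])-q)))['mask'].astype(float))
    sm.append(models.cut_out(f,'stage')[0]['mask'].astype(float))
    for t in('locker_bottle','cartridge'):
        d=models.cut_out(f,t)[0];print(n,t,ray(f,d['pixel'],.04 if t[0]=='l' else .107).round(3))
c=ray(fs[0],near[0],.025);print('pad c',c)
for a in(1.6,2.1):
    r=fit(fs,pm,PAD,padlying,[c[0]-.05*np.cos(a),c[1]-.05*np.sin(a),a],[.02,.02,.2]);print(r)
c=ray(fs[0],(228,224),.07)
for s in(.25,.5):
    a=np.pi+.25
    q=fit(fs,sm,STAGE,stage,[c[0]+.06,c[1],np.pi-.25,s],[.02,.02,.2,.1]);print(q)
    np.save('st.npy',q[0])
vis=[]
for f,n in zip(fs,near):
    im=cv2.resize(f['color'],None,fx=4,fy=4,interpolation=cv2.INTER_CUBIC)[:,:,::-1].copy()
    for B,(R,t) in((PAD,padlying(r[0])),(STAGE,stage(q[0]))):
        for b in B:
            p=np.round((proj(f,b@R.T+t)+.5)*4).astype(int)
            for i in range(8):
                for j in(1,2,4):
                    if not i&j: cv2.line(im,tuple(map(int,p[i])),tuple(map(int,p[i|j])),(0,255,0),1)
    for ctr in(n,proj(f,[stage(q[0])[1]])[0]):
        x,y=(np.array(ctr)*4).astype(int);vis.append(im[max(y-145,0):y+145,x-195:x+195])
w=np.zeros((600,800,3),np.uint8)
for k,v in enumerate(vis): w[(k//2)*300:(k//2)*300+v.shape[0],(k%2)*400:(k%2)*400+v.shape[1]]=v
cv2.imwrite('pics/fit1.png',w)
E
python3 m1.py
```

```text
top locker_bottle [0.638 0.001 0.04 ]
top cartridge [0.786 0.074 0.107]
side locker_bottle [ 0.635 -0.001  0.04 ]
side cartridge [0.801 0.087 0.107]
pad c [ 0.47671507 -0.23487912  0.025     ]
(array([ 0.48986454, -0.24980731,  1.95157913]), np.float64(0.891850097162794))
(array([ 0.49001309, -0.24978876,  1.95382132]), np.float64(0.8922643595784822))
(array([0.63679424, 0.2098218 , 2.84707073, 0.27947888]), np.float64(0.9556072268786441))
(array([0.63659411, 0.20911071, 2.83455715, 0.27290237]), np.float64(0.9558828355122122))
```

View pics/fit1.png

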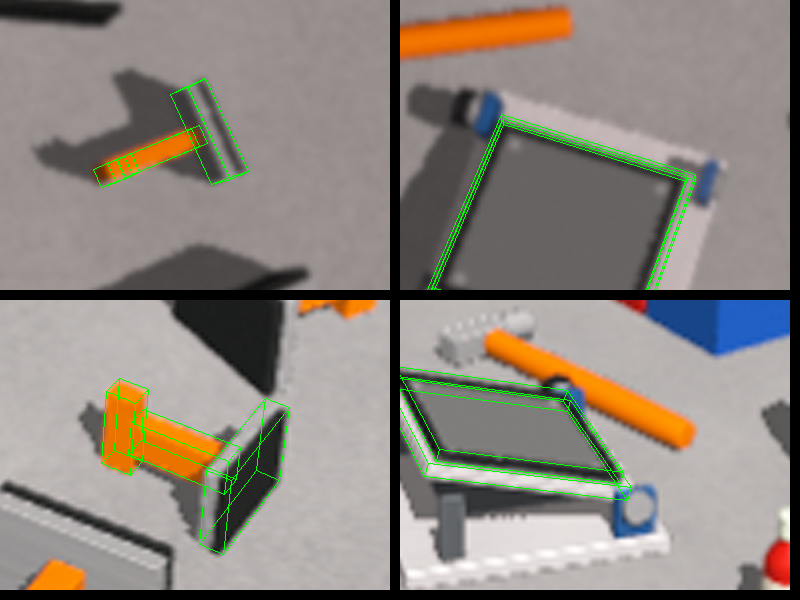

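```bash
cat > p.py <<'E'
import numpy as np
from scipy.spatial.transform import Rotation as Ro
from rig import ctrl
def tool(pz,py,th): # tool with y=py, tilt th: z=cos*down - sin*pz(horizontal)
    z=np.cos(th)*np.array([0,0,-1.])-np.sin(th)*pz; return np.c_[np.cross(py,z),py,z]
def show(R1,g=None,p=None):
    """turn first in place, then shift; g = grasp point target"""
    o=ctrl.get_obs();R0=np.array(o['tcp_rot']);p0=np.array(o['eef_pos'])
    v=Ro.from_matrix(R0.T@R1).as_rotvec(degrees=True)/6
    if p is None: p=np.array(g)-.155*R1[:,2] if True else 0
    print('t',round(o['clock'],2),'turn units',v.round(2),'then shift cm',((R1.T@(p-p0))*100).round(2),'world',(p-p0).round(3))
PZ=np.array([-.373,.928,0]);PY=np.array([.928,.373,0])
E
python3 - <<'E'
from p import *
R=tool(PZ,PY,0);show(R,p=np.array([.5,.25,.42]))
o=ctrl.get_obs()
w=np.array([.5,.25,.42]);g=np.array([.463,-.183,.14])
for th in(0,np.pi/4):
    R1=tool(PZ,PY,th);print(((g-.155*R1[:,2])).round(3), (R.T@((g-.155*R1[:,2])-w)*100).round(2))
E
```

```text
t 1.1 turn units [-0.   -0.    8.92] then shift cm [-47.71  17.06  -1.53] world [ 0.336 -0.379  0.015]
[ 0.463 -0.183  0.295] [-38.8  -19.58  12.5 ]
[ 0.422 -0.081  0.25 ] [-27.84 -19.58  17.04]
```

{"api": "arm_command", "payload": {"travel": [[0,0,0],[0,0,0],[0,0,0],[0,0,0],[0,0,0],[0,0,0],[0,0,0],[0,0,0],[0,0,0]], "delta_rot": [[0,0,1],[0,0,1],[0,0,1],[0,0,1],[0,0,1],[0,0,1],[0,0,1],[0,0,1],[0,0,0.92]], "jaw": 0.45, "grip_force": 40}}

```text
clock: 2.0
eef_pos: [0.1637, 0.6291, 0.4047]
tcp_rot: [[-0.369, 0.929, -0.0], [0.929, 0.369, 0.0], [0.0, -0.0, -1.0]]
wrist_force: [-0.5, 0.9, -0.7]
opening: 0.0474
grasp_force: 0.0
```

{"api": "arm_command", "payload": {"travel": [[-3.2,1.14,-0.1],[-3.2,1.14,-0.1],[-3.2,1.14,-0.1],[-3.2,1.14,-0.1],[-3.2,1.14,-0.1],[-3.2,1.14,-0.1],[-3.2,1.14,-0.1],[-3.2,1.14,-0.1],[-3.2,1.14,-0.1],[-3.2,1.14,-0.1],[-3.2,1.14,-0.1],[-3.2,1.14,-0.1],[-3.2,1.14,-0.1],[-3.2,1.14,-0.1],[-3.2,1.14,-0.1],[0,0,0],[0,0,0]], "delta_rot": [[0,0,0],[0,0,0],[0,0,0],[0,0,0],[0,0,0],[0,0,0],[0,0,0],[0,0,0],[0,0,0],[0,0,0],[0,0,0],[0,0,0],[0,0,0],[0,0,0],[0,0,0],[0,0,0],[0,0,0]]}}

```text
clock: 3.7
eef_pos: [0.5018, 0.2466, 0.4197]
tcp_rot: [[-0.371, 0.929, -0.0], [0.929, 0.371, 0.0], [0.0, 0.0, -1.0]]
wrist_force: [-0.3, -0.7, -0.2]
opening: 0.0471
grasp_force: 0.0
```

```bash
python3 - <<'E'
from p import *
R=tool(PZ,PY,0);show(R,p=np.array([.422,-.081,.32]))
print(ctrl.get_obs()['opening'],np.round(ctrl.get_obs()['joints'],1))
E
```

```text
t 3.7 turn units [ 0.   -0.   -0.02] then shift cm [-27.43 -19.62   9.97] world [-0.08  -0.328 -0.1  ]
0.04708037808456257 [-41.2  28.4  18.3 101.  -10.9  52.2   3.5]
```

{"api": "arm_command", "payload": {"travel": [[-2.75,-1.96,1],[-2.75,-1.96,1],[-2.75,-1.96,1],[-2.75,-1.96,1],[-2.75,-1.96,1],[-2.75,-1.96,1],[-2.75,-1.96,1],[-2.75,-1.96,1],[-2.75,-1.96,1],[-2.75,-1.96,1],[0,0,0],[0,0,0]], "delta_rot": [[0,0,0],[0,0,0],[0,0,0],[0,0,0],[0,0,0],[0,0,0],[0,0,0],[0,0,0],[0,0,0],[0,0,0],[0,0,0],[0,0,0]]}}

```text
clock: 4.9
eef_pos: [0.4219, -0.0804, 0.3196]
tcp_rot: [[-0.372, 0.928, -0.0], [0.928, 0.372, 0.001], [0.001, -0.0, -1.0]]
wrist_force: [0.2, -0.4, -0.6]
opening: 0.0468
grasp_force: 0.0
```

{"api": "arm_command", "payload": {"travel": [[0,0,0],[0,0,0],[0,0,0],[0,0,0],[0,0,0],[0,0,0],[0,0,0],[0,0,0],[0,0,0],[0,0,0]], "delta_rot": [[0,-0.75,0],[0,-0.75,0],[0,-0.75,0],[0,-0.75,0],[0,-0.75,0],[0,-0.75,0],[0,-0.75,0],[0,-0.75,0],[0,-0.75,0],[0,-0.75,0]]}}

```text
clock: 5.9
eef_pos: [0.421, -0.0806, 0.3203]
tcp_rot: [[-0.305, 0.93, 0.206], [0.747, 0.368, -0.554], [-0.591, -0.015, -0.807]]
wrist_force: [-0.2, -0.4, -0.1]
opening: 0.0469
grasp_force: 0.0
```

```bash
python3 - <<'E'
from p import *
print(np.round(ctrl.get_obs()['joints'],1))
R=tool(PZ,PY,np.pi/4)
show(R,g=[.463,-.183,.10])
show(R,g=[.463,-.183,.026])
E
```

```text
[-33.7  34.7  40.  134.5  69.1  13.5 -46.9]
t 5.9 turn units [-0.14 -1.47  0.06] then shift cm [7.75 0.08 7.9 ] world [ 0.001 -0.001 -0.111]
t 5.9 turn units [-0.14 -1.47  0.06] then shift cm [12.99  0.08 13.13] world [ 0.001 -0.001 -0.185]
```

```bash
python3 - <<'E'
from p import *
R=tool(PZ,PY,np.radians(26))
show(R,g=[.463,-.183,.09])
E
```

```text
t 5.9 turn units [-0.15  1.7   0.03] then shift cm [ 0.15  0.08 10.05] world [ 0.017 -0.039 -0.091]
```

{"api": "arm_command", "payload": {"travel": [[0,0,0],[0,0,0],[0,0,0]], "delta_rot": [[-0.05,0.57,0.01],[-0.05,0.57,0.01],[-0.05,0.57,0.01]]}}

```text
clock: 6.2
eef_pos: [0.4209, -0.0797, 0.3202]
tcp_rot: [[-0.338, 0.927, 0.161], [0.835, 0.375, -0.403], [-0.434, -0.002, -0.901]]
wrist_force: [-0.0, -0.7, -0.3]
opening: 0.0471
grasp_force: 0.0
```

{"api": "arm_command", "payload": {"travel": [[0.02,0.01,1.25],[0.02,0.01,1.25],[0.02,0.01,1.25],[0.02,0.01,1.25],[0.02,0.01,1.25],[0.02,0.01,1.25],[0.02,0.01,1.25],[0.02,0.01,1.25],[0,0,0],[0,0,0]], "delta_rot": [[0,0,0],[0,0,0],[0,0,0],[0,0,0],[0,0,0],[0,0,0],[0,0,0],[0,0,0],[0,0,0],[0,0,0]]}}

```text
clock: 7.2
eef_pos: [0.4366, -0.1205, 0.2295]
tcp_rot: [[-0.335, 0.929, 0.16], [0.835, 0.371, -0.406], [-0.436, -0.002, -0.9]]
wrist_force: [0.6, 0.0, -0.4]
opening: 0.0472
grasp_force: 0.0
```

```bash
python3 - <<'E'
from p import *
print(np.round(ctrl.get_obs()['joints'],1))
R=tool(PZ,PY,np.radians(26))
show(R,g=[.463,-.183,.027])
from rig import grab_frame
import cv2
a=grab_frame('side')['color'][180:360,220:460];b=grab_frame('top')['color'][180:330,310:470]
w=np.zeros((540,800,3),np.uint8);a=cv2.resize(a,(480,360));b=cv2.resize(b,(320,300));w[:360,:480]=a;w[:300,480:]=b
cv2.imwrite('pics/c.png',w[:,:,::-1][:360])
E
```

```text
[ -5.1  40.5  11.8 132.6 102.7  16.1 -76.6]
t 7.2 turn units [-0.03 -0.03 -0.01] then shift cm [2.78 0.11 5.67] world [ 0.001  0.001 -0.063]
```

View pics/c.png

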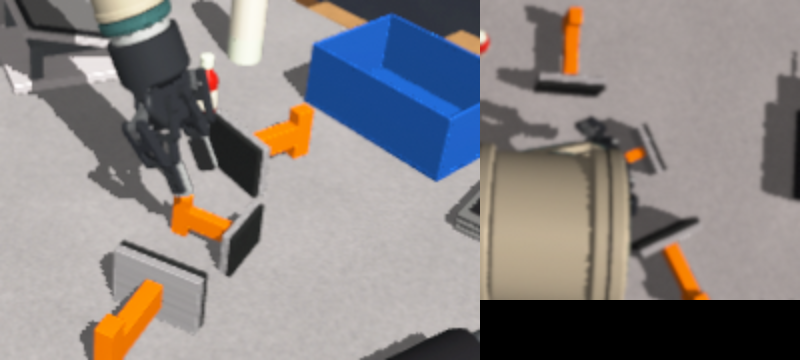

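{"api": "arm_command", "payload": {"travel": [[0.55,0.02,1.13],[0.55,0.02,1.13],[0.55,0.02,1.13],[0.55,0.02,1.13],[0.55,0.02,1.13],[0,0,0],[0,0,0]], "delta_rot": [[0,0,0],[0,0,0],[0,0,0],[0,0,0],[0,0,0],[0,0,0],[0,0,0]]}}

```text
clock: 8.0
eef_pos: [0.4369, -0.1213, 0.1669]
tcp_rot: [[-0.333, 0.929, 0.159], [0.835, 0.369, -0.407], [-0.437, -0.003, -0.9]]
wrist_force: [0.5, 0.7, 0.8]
opening: 0.0471
grasp_force: 0.0
```

```bash
python3 - <<'E'
from p import *
print(np.round(ctrl.get_obs()['joints'],1))
R=tool(PZ,PY,np.radians(26))
show(R,g=[.463,-.183,.027])
E
```

```text
[  2.7  48.4   0.6 132.7 116.7  26.  -92.3]
t 8.0 turn units [-0.05 -0.02 -0.02] then shift cm [0.12 0.12 0.01] world [ 0.001  0.001 -0.001]
```

Reached. Close and lift, then see.

{"api": "arm_command", "payload": {"travel": [[0,0.05,0],[0,0,0],[0,0,0],[0,0,0],[0,0,0],[0,0,0],[0,0,0],[0,0,0]], "delta_rot": [[0,0,0],[0,0,0],[0,0,0],[0,0,0],[0,0,0],[0,0,0],[0,0,0],[0,0,0]], "jaw": 1, "grip_force": 60}}

```text
clock: 8.8
eef_pos: [0.4376, -0.1212, 0.1673]
tcp_rot: [[-0.333, 0.929, 0.16], [0.835, 0.369, -0.407], [-0.437, -0.002, -0.899]]
wrist_force: [-0.7, 1.1, 6.8]
opening: 0.0133
grasp_force: 58.6
```

{"api": "arm_command", "payload": {"travel": [[-0.44,0,-0.9],[-0.44,0,-0.9],[-0.88,0,-1.8],[-0.88,0,-1.8],[-0.88,0,-1.8],[-0.88,0,-1.8],[-0.88,0,-1.8],[-0.88,0,-1.8],[0,0,0]], "delta_rot": [[0,0,0],[0,0,0],[0,0,0],[0,0,0],[0,0,0],[0,0,0],[0,0,0],[0,0,0],[0,0,0]]}}

```text
clock: 9.7
eef_pos: [0.4381, -0.1216, 0.3086]
tcp_rot: [[-0.33, 0.93, 0.162], [0.837, 0.368, -0.406], [-0.437, 0.001, -0.899]]
wrist_force: [0.6, 0.5, -2.9]
opening: 0.0134
grasp_force: 58.9
```

```bash
python3 - <<'E'
from p import *
print(np.round(ctrl.get_obs()['joints'],1))
show(tool(PZ,PY,0),g=[.5,-.12,.2])
E
```

```text
[ -3.9  29.7   9.8 129.8  64.6  20.4 -35.6]
t 9.7 turn units [ 0.    4.32 -0.06] then shift cm [-2.15  5.8  -4.64] world [0.062 0.002 0.046]
```

{"api": "arm_command", "payload": {"travel": [[0,0,0],[0,0,0],[0,0,0],[0,0,0],[0,0,0],[-0.4,1,-0.9],[-0.4,1,-0.9],[-0.4,1,-0.9],[-0.4,1,-0.9],[-0.4,1,-0.9],[-0.4,1,-0.9],[0,0,0]], "delta_rot": [[0,0.86,0],[0,0.86,0],[0,0.86,0],[0,0.86,0],[0,0.86,0],[0,0,0],[0,0,0],[0,0,0],[0,0,0],[0,0,0],[0,0,0],[0,0,0]]}}

```text
clock: 10.9
eef_pos: [0.5038, -0.122, 0.3601]
tcp_rot: [[-0.368, 0.93, -0.001], [0.93, 0.368, -0.003], [-0.003, -0.002, -1.0]]
wrist_force: [0.4, 0.5, -2.2]
opening: 0.0133
grasp_force: 59.0
```

{"api": "arm_command", "payload": {"travel": [[0,0,0],[0,0,0],[0,0,0],[0,0,0],[0,0,0],[0,0,0],[0,0,0],[0,0,0],[0,0,0],[0,0,0],[0,0,0],[0,0,0],[0,0,0],[0,0,0],[0,0,0]], "delta_rot": [[0,0,1],[0,0,1],[0,0,1],[0,0,1],[0,0,1],[0,0,1],[0,0,1],[0,0,1],[0,0,1],[0,0,1],[0,0,1],[0,0,1],[0,0,1],[0,0,1],[0,0,0]]}}

```text
clock: 12.4
eef_pos: [0.5016, -0.1218, 0.3592]
tcp_rot: [[0.886, 0.463, -0.006], [0.463, -0.886, -0.004], [-0.007, 0.001, -1.0]]
wrist_force: [-0.9, 0.7, -2.1]
opening: 0.0134
grasp_force: 59.0
```

```bash
python3 - <<'E'
from p import *
print(np.round(ctrl.get_obs()['joints'],1))
a=np.radians(111.9-84);pz=np.array([np.cos(a),np.sin(a),0]);py=np.cross(pz,[0,0,-1]);py=-py
print(py)
for th in(0,-64):show(tool(pz,py,np.radians(th)),g=[.52,-.03,.15])
E
```

```text
[ 13.3  28.7  -4.1 110.8   3.4  40.9 -55.3]
[ 0.46792981 -0.88376563 -0.        ]
t 12.4 turn units [ 0.01  0.06 -0.06] then shift cm [ 5.92 -7.25  5.42] world [ 0.018  0.092 -0.054]
t 12.4 turn units [ 0.04 10.73 -0.05] then shift cm [-16.2   -7.25  -1.01] world [-0.105  0.027 -0.141]
```

{"api": "arm_command", "payload": {"travel": [[1.18,-1.45,0],[1.18,-1.45,0],[1.18,-1.45,0],[1.18,-1.45,0],[1.18,-1.45,0],[-1.58,0,0.08],[-1.58,0,0.08],[-1.58,0,0.08],[-1.58,0,0.08],[-1.58,0,0.08],[-1.58,0,0.08],[-1.58,0,0.08],[-1.58,0,0.08],[-1.58,0,0.08],[-1.58,0,0.08],[-1.58,0,0.08],[0,0,0]], "delta_rot": [[0,0,0],[0,0,0],[0,0,0],[0,0,0],[0,0,0],[0,0.975,0],[0,0.975,0],[0,0.975,0],[0,0.975,0],[0,0.975,0],[0,0.975,0],[0,0.975,0],[0,0.975,0],[0,0.975,0],[0,0.975,0],[0,0.975,0],[0,0,0]]}}

```text
clock: 14.1
eef_pos: [0.4503, -0.1329, 0.3798]
tcp_rot: [[0.649, 0.517, 0.558], [0.301, -0.848, 0.435], [0.698, -0.114, -0.706]]
wrist_force: [0.1, -0.0, -3.1]
opening: 0.0135
grasp_force: 59.4
```

```bash
python3 - <<'E'
from p import *
from h import *
from rig import grab_frame
o=ctrl.get_obs();print(np.round(o['joints'],1))
a=np.radians(111.9-84);pz=np.array([np.cos(a),np.sin(a),0]);py=-np.cross(pz,[0,0,-1])
show(tool(pz,py,np.radians(-64)),g=[.52,-.03,.082])
# overlay of expected pad in hand: in tool frame, pad x=cos26 z..., from grasp
th=np.radians(26);Rt=tool(PZ,PY,th);Rp,_=padlying([0,0,1.953]);rel=Rt.T@Rp
g=np.array([.463,-.183,.027]);po=np.array([.490,-.2498,.025]);np.savez('rel.npz',R=rel,t=Rt.T@(po-g)+[0,0,.155])
R=np.array(o['tcp_rot']);t=np.array(o['eef_pos']);d=np.load('rel.npz')
RP=R@d['R'];tP=t+R@d['t'];print(RP.round(3),tP.round(3))
w=[]
for n in('side','top'):
    f=grab_frame(n);im=cv2.resize(f['color'],None,fx=3,fy=3)[:,:,::-1].copy()
    for b in PAD:
        p=np.round((proj(f,b@RP.T+tP)+.5)*3).astype(int)
        for i in range(8):
            for j in(1,2,4):
                if not i&j: cv2.line(im,tuple(map(int,p[i])),tuple(map(int,p[i|j])),(0,255,0),1)
    x,y=p[0];w.append(im[y-220:y+220,x-195:x+195])
cv2.imwrite('pics/d.png',np.hstack(w))
E
```

```text
[ 63.6  33.1 -53.  127.  -62.9  13.3  19.8]
t 14.1 turn units [-1.11  3.25 -0.56] then shift cm [-21.95  -5.84   7.42] world [-0.053  0.038 -0.23 ]
[[ 0.786 -0.517  0.339]
 [ 0.523  0.848  0.08 ]
 [-0.329  0.114  0.938]] [ 0.514 -0.07   0.202]
```

View pics/d.png

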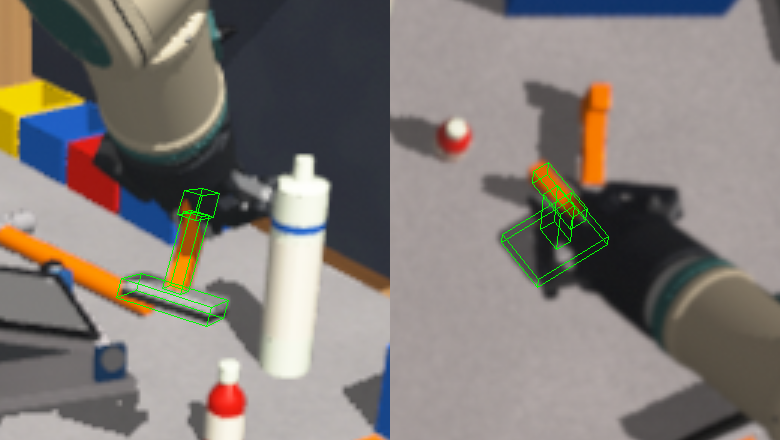

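```bash
python3 - <<'E'
from p import *
a=np.radians(28);pz=np.array([np.cos(a),np.sin(a),0]);py=-np.cross(pz,[0,0,-1])
R=tool(pz,py,0);show(R,p=np.array([.5,-.2,.38]))
E
```

```text
t 14.2 turn units [-1.28 -7.37  0.19] then shift cm [ 0.94  8.66 -0.01] world [ 0.049 -0.072  0.   ]
```

{"api": "arm_command", "payload": {"travel": [[0,0,0],[0,0,0],[0,0,0],[0,0,0],[0,0,0],[0,0,0],[0,0,0],[0,0,0],[0.24,2.15,0],[0.24,2.15,0],[0.24,2.15,0],[0.24,2.15,0],[0,0,0]], "delta_rot": [[-0.16,-0.92,0.02],[-0.16,-0.92,0.02],[-0.16,-0.92,0.02],[-0.16,-0.92,0.02],[-0.16,-0.92,0.02],[-0.16,-0.92,0.02],[-0.16,-0.92,0.02],[-0.16,-0.92,0.02],[0,0,0],[0,0,0],[0,0,0],[0,0,0],[0,0,0]]}}

```text
clock: 15.5
eef_pos: [0.5032, -0.1969, 0.3818]
tcp_rot: [[0.879, 0.477, 0.006], [0.477, -0.879, -0.004], [0.004, 0.006, -1.0]]
wrist_force: [-0.6, -0.0, -2.6]
opening: 0.0131
grasp_force: 59.5
```

{"api": "arm_command", "payload": {"travel": [[0,0,0],[0,0,0],[0,0,0],[0,0,0],[0,0,0],[0,0,0],[0,0,0],[0,0,0],[0,0,0],[0,0,0],[0,0,0],[0,0,0],[0,0,0],[0,0,0],[0,0,0],[0,0,0],[0,0,0],[0,0,0],[0,0,0],[0,0,0]], "delta_rot": [[0,0,-1],[0,0,-1],[0,0,-1],[0,0,-1],[0,0,-1],[0,0,-1],[0,0,-1],[0,0,-1],[0,0,-1],[0,0,-1],[0,0,-1],[0,0,-1],[0,0,-1],[0,0,-1],[0,0,-1],[0,0,-1],[0,0,-1],[0,0,-1],[0,0,-1],[0,0,-1]]}}

```text
clock: 17.5
eef_pos: [0.5014, -0.1943, 0.3813]
tcp_rot: [[-0.856, 0.517, 0.002], [0.517, 0.856, -0.001], [-0.003, -0.0, -1.0]]
wrist_force: [0.2, 0.4, -2.9]
opening: 0.0132
grasp_force: 59.4
```

```bash
python3 - <<'E'
from p import *
print(np.round(ctrl.get_obs()['joints'],1))
a=np.radians(153);pz=np.array([np.cos(a),np.sin(a),0]);py=-np.cross(pz,[0,0,-1])
for th in(0,-64):show(tool(pz,py,np.radians(th)),g=[.5,-.25,.18])
E
```

```text
[ 34.6  30.  -24.3 106.1  16.4  47.2  60.8]
t 17.5 turn units [-0.    0.03 -0.68] then shift cm [-2.4  -5.03  4.63] world [-0.001 -0.056 -0.046]
t 17.5 turn units [ 0.38 10.69 -0.61] then shift cm [-19.14  -5.03  -8.83] world [ 0.123 -0.119 -0.133]
```

{"api": "arm_command", "payload": {"travel": [[-0.8,-1.7,0],[-0.8,-1.7,0],[-0.8,-1.7,0],[-1.58,0,0.08],[-1.58,0,0.08],[-1.58,0,0.08],[-1.58,0,0.08],[-1.58,0,0.08],[-1.58,0,0.08],[-1.58,0,0.08],[-1.58,0,0.08],[-1.58,0,0.08],[-1.58,0,0.08],[-1.58,0,0.08],[0,0,0],[0,0,0]], "delta_rot": [[0,0,0],[0,0,0],[0,0,0],[0,0.97,0],[0,0.97,0],[0,0.97,0],[0,0.97,0],[0,0.97,0],[0,0.97,0],[0,0.97,0],[0,0.97,0],[0,0.97,0],[0,0.97,0],[0,0.97,0],[0,0,0],[0,0,0]]}}

```text
clock: 19.1
eef_pos: [0.6024, -0.3149, 0.3573]
tcp_rot: [[-0.568, 0.521, -0.637], [0.327, 0.853, 0.406], [0.755, 0.022, -0.655]]
wrist_force: [-0.7, -0.0, -2.5]
opening: 0.0132
grasp_force: 60.1
```

```bash
cat >> p.py <<'E'
def padpose(f='rel.npz'):
    o=ctrl.get_obs();R=np.array(o['tcp_rot']);d=np.load(f)
    return R@d['R'],np.array(o['eef_pos'])+R@d['t']
E
python3 - <<'E'
from p import *
o=ctrl.get_obs();print(np.round(o['joints'],1))
R,t=padpose();print(R.round(3),t.round(3))
Rt=np.array(o['tcp_rot']);print('down in tool',(Rt.T@[0,0,-1]).round(3))
z=R[:,2];ax=np.cross(z,[0,0,1]);print('fix units',(Rt.T@ax/np.linalg.norm(ax)*np.degrees(np.arcsin(np.linalg.norm(ax)))/6).round(2))
E
```

```text
[ 34.9  58.2 -21.3  58.6   5.4 113.4  74.3]
[[-0.822 -0.521 -0.231]
 [ 0.508 -0.853  0.116]
 [-0.258 -0.022  0.966]] [ 0.519 -0.259  0.186]
down in tool [-0.755 -0.022  0.655]
fix units [0.09 2.49 0.19]
```

{"api": "arm_command", "payload": {"travel": [[-1.7,-0.05,1.47],[-1.7,-0.05,1.47],[-1.7,-0.05,1.47],[-1.7,-0.05,1.47],[-1.7,-0.05,1.47],[-1.7,-0.05,1.47],[-1.35,0,0.08],[-1.35,0,0.08],[-1.35,0,0.08],[0,0,0],[0,0,0]], "delta_rot": [[0,0,0],[0,0,0],[0,0,0],[0,0,0],[0,0,0],[0,0,0],[0.03,0.83,0.06],[0.03,0.83,0.06],[0.03,0.83,0.06],[0,0,0],[0,0,0]]}}

```text
clock: 20.2
eef_pos: [0.6083, -0.3201, 0.1971]
tcp_rot: [[-0.433, 0.53, -0.729], [0.265, 0.848, 0.46], [0.862, 0.006, -0.507]]
wrist_force: [0.1, 0.2, -2.7]
opening: 0.0132
grasp_force: 60.1
```

```bash
cat > s.py <<'E'
from p import *
o=ctrl.get_obs();print(o['clock'],np.round(o['joints'],1))
R,t=padpose();print(R.round(3),t.round(3))
Rt=np.array(o['tcp_rot']);print('down in tool',(Rt.T@[0,0,-1]).round(3))
z=R[:,2];ax=np.cross(z,[0,0,1]);print('fix units',(Rt.T@ax/np.linalg.norm(ax)*np.degrees(np.arcsin(np.linalg.norm(ax)))/6).round(2))
E
python3 s.py
```

```text
20.2 [ 24.8  71.7   4.9  54.7  -8.1 113.2  88.3]
[[-0.845 -0.53  -0.069]
 [ 0.529 -0.848  0.036]
 [-0.078 -0.006  0.997]] [ 0.499 -0.25   0.046]
down in tool [-0.862 -0.006  0.507]
fix units [0.03 0.74 0.05]
```

{"api": "arm_command", "payload": {"travel": [[-0.86,0,0.5],[-0.86,0,0.5],[-0.86,0,0.5],[-0.86,0,0.5],[-1.2,0,0.07],[0,0,0],[0,0,0]], "delta_rot": [[0,0,0],[0,0,0],[0,0,0],[0,0,0],[0.03,0.74,0.05],[0,0,0],[0,0,0]]}}

```text
clock: 20.9
eef_pos: [0.6018, -0.318, 0.1451]
tcp_rot: [[-0.381, 0.533, -0.755], [0.237, 0.846, 0.478], [0.894, 0.003, -0.449]]
wrist_force: [-0.6, -0.3, -2.4]
opening: 0.0134
grasp_force: 60.1
```

```bash
python3 s.py
```

```text
20.9 [ 27.9  76.3  -3.   53.2  -3.6 113.5  83.8]
[[-0.846 -0.533 -0.011]
 [ 0.533 -0.846  0.004]
 [-0.012 -0.003  1.   ]] [ 0.484 -0.243  0.003]
down in tool [-0.894 -0.003  0.449]
fix units [0.01 0.11 0.02]
```

{"api": "arm_command", "payload": {"travel": [[-0.09,0,0.045],[-0.09,0,0.045],[-0.09,0,0.045],[0,0,0]], "delta_rot": [[0,0,0],[0,0,0],[0,0,0],[0,0,0]]}}

```text
clock: 21.3
eef_pos: [0.6024, -0.3175, 0.1431]
tcp_rot: [[-0.381, 0.532, -0.756], [0.239, 0.847, 0.475], [0.893, 0.001, -0.45]]
wrist_force: [-1.5, -0.3, -3.0]
opening: 0.0133
grasp_force: 60.1
```

{"api": "arm_command", "payload": {"travel": [[-0.09,0,0.045],[-0.09,0,0.045],[-0.09,0,0.045],[0,0,0],[0,0,0]], "delta_rot": [[0,0,0],[0,0,0],[0,0,0],[0,0,0],[0,0,0]]}}

```text
clock: 21.8
eef_pos: [0.6022, -0.3176, 0.1397]
tcp_rot: [[-0.381, 0.532, -0.756], [0.238, 0.846, 0.476], [0.893, 0.001, -0.449]]
wrist_force: [0.3, -1.4, -2.4]
opening: 0.0129
grasp_force: 60.1
```

{"api": "arm_command", "payload": {"travel": [[-0.09,0,0.045],[-0.09,0,0.045],[0,0,0],[0,0,0]], "delta_rot": [[0,0,0],[0,0,0],[0,0,0],[0,0,0]]}}

```text
clock: 22.2
eef_pos: [0.6024, -0.3178, 0.1392]
tcp_rot: [[-0.38, 0.532, -0.756], [0.238, 0.846, 0.476], [0.894, 0.001, -0.449]]
wrist_force: [2.4, -3.1, 5.2]
opening: 0.0132
grasp_force: 60.9
```

{"api": "arm_command", "payload": {"travel": [[0,0,0],[0,0,0],[0,0,0],[0,0,0],[0,0,0],[0,0,0]], "delta_rot": [[0,0,0],[0,0,0],[0,0,0],[0,0,0],[0,0,0],[0,0,0]], "jaw": 0.45}}

```text
clock: 22.8
eef_pos: [0.6022, -0.3176, 0.1377]
tcp_rot: [[-0.381, 0.532, -0.756], [0.238, 0.846, 0.476], [0.893, 0.001, -0.449]]
wrist_force: [0.2, 0.1, -0.1]
opening: 0.0471
grasp_force: 0.0
```

{"api": "arm_command", "payload": {"travel": [[0,0,-1],[0,0,-2],[0,0,-2],[0,0,-2],[0,0,-2],[0,0,-2],[0,0,0],[0,0,0]], "delta_rot": [[0,0,0],[0,0,0],[0,0,0],[0,0,0],[0,0,0],[0,0,0],[0,0,0],[0,0,0]]}}

```text
clock: 23.6
eef_pos: [0.6164, -0.3305, 0.1823]
tcp_rot: [[-0.44, 0.539, -0.719], [0.276, 0.842, 0.463], [0.855, 0.005, -0.519]]
wrist_force: [0.7, -0.7, -0.3]
opening: 0.0467
grasp_force: 0.0
```

```bash
cat > m2.py <<'E'
from rig import grab_frame, models, ctrl
from h import *
import sys
fs=[];pm=[]
p0=[.484,-.243,np.radians(148-0)]
for n in('top','side'):
    f=grab_frame(n);fs.append(f);q=proj(f,[[.484,-.243,.03]])[0]
    ds=models.cut_out(f,'pad');print(n,q.round(),[(np.round(d['pixel']).tolist(),round(d['confidence'],2),int(d['mask'].sum())) for d in ds])
    pm.append(min(ds,key=lambda d:np.hypot(*(np.array(d['pixel'])-q)))['mask'].astype(float))
vis=[]
for k in([0,1],[1],[0]):
    r=fit([fs[i] for i in k],[pm[i] for i in k],PAD,padup,p0,[.01,.01,.2]);print(k,r)
    if len(k)==2: R,t=padup(r[0])
for f in fs:
    im=cv2.resize(f['color'],None,fx=4,fy=4,interpolation=cv2.INTER_CUBIC)[:,:,::-1].copy()
    for b in PAD:
        p=np.round((proj(f,b@R.T+t)+.5)*4).astype(int)
        for i in range(8):
            for j in(1,2,4):
                if not i&j: cv2.line(im,tuple(map(int,p[i])),tuple(map(int,p[i|j])),(0,255,0),1)
    x,y=p[0];vis.append(im[y-200:y+200,x-195:x+195])
cv2.imwrite(sys.argv[1],np.hstack(vis));np.save('pu.npy',r[0])
E
python3 m2.py pics/e.png; python3 s.py|head -1
```

```text
top [394. 255.] [([228.0, 226.0], 0.64, 4144), ([395.0, 299.0], 0.6, 241), ([395.0, 256.0], 0.58, 477), ([353.0, 220.0], 0.58, 610), ([146.0, 266.0], 0.44, 288)]
side [340. 297.] [([340.0, 251.0], 0.96, 958), ([292.0, 330.0], 0.75, 2195), ([339.0, 297.0], 0.66, 989)]
[0, 1] (array([ 0.48422822, -0.24349271,  2.58652074]), np.float64(0.8982699320344507))
[1] (array([ 0.48358907, -0.24470887,  2.54767324]), np.float64(0.9091182873730044))
[0] (array([ 0.48413274, -0.24257846,  2.60173977]), np.float64(0.9130807059019649))
23.8 [ 28.1  73.7  -2.7  51.3  -3.6 113.5  83.8]
```

View pics/e.png

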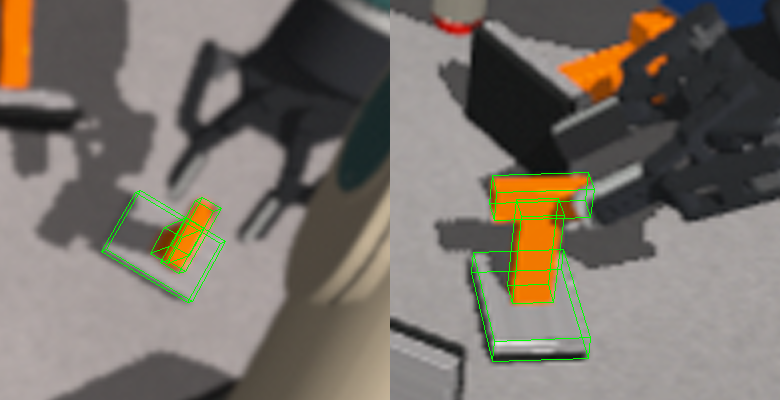

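{"api": "arm_command", "payload": {"travel": [[1.6,0,-0.96],[1.6,0,-0.96],[1.6,0,-0.96],[1.6,0,-0.96],[1.6,0,-0.96],[1.6,0,-0.96],[1.6,0,-0.96],[0,0,0],[0,0,0],[0,0,0],[0,0,0],[0,0,0],[0,0,0],[0,0,0],[0,0,0],[0,0,0],[0,0,0],[0,0,0]], "delta_rot": [[0,0,0],[0,0,0],[0,0,0],[0,0,0],[0,0,0],[0,0,0],[0,0,0],[0,-0.97,0],[0,-0.97,0],[0,-0.97,0],[0,-0.97,0],[0,-0.97,0],[0,-0.97,0],[0,-0.97,0],[0,-0.97,0],[0,-0.97,0],[0,-0.97,0],[0,0,0]]}}

```text
clock: 25.6
eef_pos: [0.5835, -0.3116, 0.3035]
tcp_rot: [[-0.84, 0.541, 0.025], [0.541, 0.841, -0.007], [-0.025, 0.007, -1.0]]
wrist_force: [-0.9, -0.0, 0.1]
opening: 0.0469
grasp_force: 0.0
```

```bash
cat > g.py <<'E'
from p import *
a=np.radians(58);py=np.array([np.cos(a),np.sin(a),0]);R=np.c_[np.cross(py,[0,0,-1]),py,[0,0,-1.]]
print(np.round(ctrl.get_obs()['joints'],1))
show(R,g=[.484,-.243,.15]);show(R,g=[.484,-.243,.072])
E
python3 g.py
```

```text
[27.7 43.  -3.3 90.9  2.9 44.7 80.5]
t 25.6 turn units [ 0.07  0.24 -0.13] then shift cm [12.07  0.55 -0.15] world [-0.099  0.069  0.002]
t 25.6 turn units [ 0.07  0.24 -0.13] then shift cm [12.07  0.55  7.65] world [-0.099  0.069 -0.076]
```

{"api": "arm_command", "payload": {"travel": [[0,0,0],[2.01,0.09,0],[2.01,0.09,0],[2.01,0.09,0],[2.01,0.09,0],[2.01,0.09,0],[2.01,0.09,0],[0,0,0],[0,0,0],[0,0,0]], "delta_rot": [[0.07,0.24,-0.13],[0,0,0],[0,0,0],[0,0,0],[0,0,0],[0,0,0],[0,0,0],[0,0,0],[0,0,0],[0,0,0]]}}

```text
clock: 26.6
eef_pos: [0.486, -0.2445, 0.3032]
tcp_rot: [[-0.848, 0.531, 0.001], [0.531, 0.848, -0.0], [-0.001, 0.0, -1.0]]
wrist_force: [0.3, 0.3, 1.2]
opening: 0.0465
grasp_force: 0.0
```

```bash
python3 g.py
```

```text
[ 25.9  35.3  -3.3 109.5   3.3  35.2  78.5]
t 26.6 turn units [ 0.    0.01 -0.01] then shift cm [ 0.25  0.02 -0.18] world [-0.002  0.001  0.002]
t 26.6 turn units [ 0.    0.01 -0.01] then shift cm [0.25 0.02 7.62] world [-0.002  0.001 -0.076]
```

{"api": "arm_command", "payload": {"travel": [[0.05,0,1.5],[0.05,0,1.5],[0.05,0,1.5],[0.05,0,1.5],[0.05,0,1.5],[0,0,0],[0,0,0]], "delta_rot": [[0,0,0],[0,0,0],[0,0,0],[0,0,0],[0,0,0],[0,0,0],[0,0,0]]}}

```text
clock: 27.3
eef_pos: [0.4834, -0.2428, 0.2281]
tcp_rot: [[-0.848, 0.531, 0.0], [0.531, 0.848, -0.0], [-0.0, 0.0, -1.0]]
wrist_force: [0.4, 0.3, 0.7]
opening: 0.0467
grasp_force: 0.0
```

{"api": "arm_command", "payload": {"travel": [[0,0,0],[0,0,0],[0,0,0],[0,0,0],[0,0,0],[0,0,0],[0,0,0],[0,0,0]], "delta_rot": [[0,0,0],[0,0,0],[0,0,0],[0,0,0],[0,0,0],[0,0,0],[0,0,0],[0,0,0]], "jaw": 1, "grip_force": 80}}

```text
clock: 28.1
eef_pos: [0.4832, -0.2428, 0.229]
tcp_rot: [[-0.848, 0.531, 0.002], [0.531, 0.848, -0.001], [-0.002, 0.0, -1.0]]
wrist_force: [-0.4, -0.1, 6.8]
opening: 0.0131
grasp_force: 78.7
```

```bash
python3 g.py;  python3 - <<'E'
from p import *
from h import padup
o=ctrl.get_obs();print(o['grasp_force'],o['wrist_force'],o['eef_pos'])
Rt=np.array(o['tcp_rot']);yaw=np.arctan2(Rt[1,1],Rt[0,1])+np.pi/2  # pad y = -tool y
Rp,_=padup([0,0,yaw]);po=np.array([.484,-.243,0]);np.savez('rel2.npz',R=Rt.T@Rp,t=Rt.T@(po-np.array(o['eef_pos'])))
print(np.degrees(yaw),np.load('rel2.npz')['t'],np.load('rel2.npz')['R'].round(2))
E
```

```text
[ 25.4  42.2  -2.6 112.3   4.1  25.5  77.8]
t 28.1 turn units [ 0.    0.02 -0.01] then shift cm [-0.08  0.02 -7.6 ] world [ 0.001 -0.     0.076]
t 28.1 turn units [ 0.    0.02 -0.01] then shift cm [-0.08  0.02  0.2 ] world [ 0.001 -0.    -0.002]
78.73140396550298 [-0.36959229 -0.13626021  6.79610929] [ 0.4832285  -0.2427755   0.22904205]
147.95819999726876 [-2.64276154e-04  1.77247329e-04  2.29043237e-01] [[ 1. -0. -0.]
 [ 0. -1.  0.]
 [-0. -0. -1.]]
```

{"api": "arm_command", "payload": {"travel": [[0,0,-1],[0,0,-2],[0,0,-2],[0,0,-2],[0,0,-2],[0,0,-2],[0,0,-2],[0,0,-2],[0,0,-2],[0,0,-2],[0,0,0]], "delta_rot": [[0,0,0],[0,0,0],[0,0,0],[0,0,0],[0,0,0],[0,0,0],[0,0,0],[0,0,0],[0,0,0],[0,0,0],[0,0,0]]}}

```text
clock: 29.2
eef_pos: [0.4832, -0.2425, 0.4207]
tcp_rot: [[-0.848, 0.53, 0.005], [0.53, 0.848, -0.002], [-0.005, 0.001, -1.0]]
wrist_force: [-0.3, 0.4, -2.1]
opening: 0.013
grasp_force: 78.2
```

```bash
cat > m3.py <<'E'
from rig import grab_frame, models
from h import *
fs=[grab_frame(n) for n in('top','side')]
gs=[cv2.GaussianBlur(cv2.cvtColor(f['color'],cv2.COLOR_RGB2GRAY),(0,0),.7).astype(float) for f in fs]
def q(h,x0,x1,hy,z): return np.array([[x0,-hy,z],[x1,-hy,z],[x1,hy,z],[x0,hy,z]])/1000
def quad(f,P,R,t):
    m=np.zeros((420*S,560*S),np.uint8);cv2.fillConvexPoly(m,np.round((proj(f,P@R.T+t)+.5)*S-.5).astype(np.int32),255)
    return cv2.resize(m,(560,420),interpolation=cv2.INTER_AREA)/255.
def score(p,idx=(0,1)):
    R,t=stage(p);s=0
    for i in idx:
        o=quad(fs[i],q(0,7,143,68,14),R,t);n=quad(fs[i],q(0,13,137,62,14),R,t);e=quad(fs[i],q(0,2,148,73,14),R,t)
        ring=np.clip(o-n,0,1);out=np.clip(e-o,0,1)
        s+=((n*gs[i]).sum()/n.sum()+.5*(np.minimum(out*gs[i],120)).sum()/out.sum()-2*(ring*gs[i]).sum()/ring.sum())
    return -s
p0=np.load('st.npy');print(p0,score(p0))
for idx in((0,1),(0,),(1,)):
    p=p0.copy()
    for k in range(3):
        st=np.array([.004,.004,.03,.05])*(1 if k%2==0 else -1)
        sim=np.vstack([p]+[p+np.eye(4)[i]*st[i] for i in range(4)])
        r=minimize(score,p,args=(idx,),method='Nelder-Mead',options=dict(initial_simplex=sim,xatol=1e-4,fatol=1e-3,maxiter=150));p=r.x
    print(idx,p.round(4),r.fun)
    R,t=stage(p);print('face',(R@[.075,0,.009]+t).round(4))
    if len(idx)==2: np.save('st2.npy',p)
R,t=stage(p0);print('face0',(R@[.075,0,.009]+t).round(4))
vis=[]
p=np.load('st2.npy');R,t=stage(p)
for f in fs:
    im=cv2.resize(f['color'],None,fx=4,fy=4,interpolation=cv2.INTER_CUBIC)[:,:,::-1].copy()
    for P in(q(0,7,143,68,14),q(0,13,137,62,14)):
        cv2.polylines(im,[np.round((proj(f,P@R.T+t)+.5)*4).astype(np.int32)],True,(0,255,0),1)
    x,y=((proj(f,[R@[.075,0,.009]+t])[0])*4).astype(int);vis.append(im[y-200:y+200,x-195:x+195])
cv2.imwrite('pics/f.png',np.hstack(vis))
E
python3 m3.py
```

```text
[0.63659411 0.20911071 2.83455715 0.27290237] 35.038232215683564
(0, 1) [0.637  0.2097 2.8423 0.2286] -8.22694648557085
face [0.5691 0.2307 0.0658]
(0,) [0.633  0.2101 2.8405 0.3135] -8.994714146334488
face [0.5675 0.2304 0.0717]
(1,) [0.6309 0.2021 2.85   0.2661] -22.160062582527686
face [0.5639 0.2222 0.0684]
face0 [0.5701 0.2302 0.0689]
```

View pics/f.png

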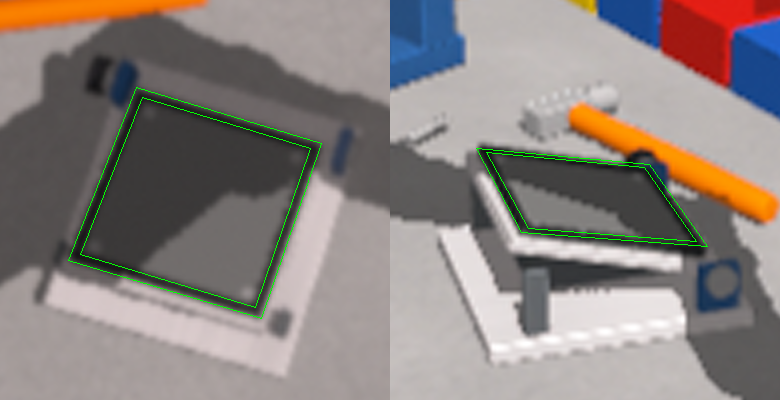

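```bash
sed -e "s/^fs=.*/fs=[{k:v for k,v in np.load(n+'.npz').items()} for n in('top','side')]/" -e "s#pics/f.png#pics/f2.png#" -e '/^from rig/d' m3.py > m4.py; python3 m4.py
python3 - <<'E'
import sys
from h import *
from rig import models,grab_frame
ms=[];fs=[]
for k in range(2):
  for n in('top','side'):
    f=grab_frame(n);d=models.cut_out(f,'stage')[0];fs.append(f);ms.append(d['mask'].astype(float))
print(fit(fs[:2],ms[:2],STAGE,stage,np.load('st.npy'),[.01,.01,.1,.08]))
E
```

```text
[0.63659411 0.20911071 2.83455715 0.27290237] 22.046110499805025
(0, 1) [0.6352 0.2098 2.8391 0.2484] -30.8254279343991
face [0.5679 0.2308 0.0672]
(0,) [0.633  0.2111 2.8427 0.3151] -22.226844144141523
face [0.5675 0.2313 0.0718]
(1,) [0.6323 0.2039 2.8555 0.2643] -33.9271425039303
face [0.5651 0.2236 0.0683]
face0 [0.5701 0.2302 0.0689]
(array([0.63583027, 0.2093756 , 2.83961416, 0.28252095]), np.float64(0.9513456119851932))
```

View pics/f2.png

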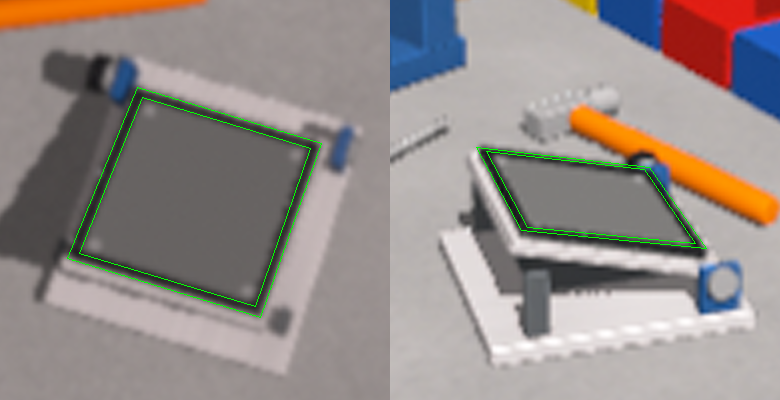

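```bash
cat > t.py <<'E'
from p import *
from h import stage
SP=np.array([.6358,.2095,2.839,.268]);SR,ST=stage(SP);F=SR@[.075,0,.009]+ST
sy=SR[:,1] if SR[0,1]>0 else -SR[:,1]
if sy[0]*.53+sy[1]*.85<0: sy=-sy
z=-SR[:,2];TR=np.c_[np.cross(sy,z),sy,z]
L=.229
if __name__=='__main__':
    o=ctrl.get_obs();print(np.round(o['joints'],1),F.round(4),o['wrist_force'])
    for gap in(.15,.02,.005,0): print(gap);show(TR,p=F+SR[:,2]*(L+gap))
    R=np.array(o['tcp_rot']);pp=np.array(o['eef_pos'])+L*R[:,2];print('pad in face',(SR.T@(pp-F)).round(4),'ang',np.degrees(np.arccos(-R[:,2]@SR[:,2])))
E
python3 t.py
```

```text
[ 26.4  26.1  -3.9 103.6   2.2  50.4  79.4] [0.569  0.2303 0.0685] [ 1.05455658  0.54620081 -2.43335454]
0.15
t 29.7 turn units [ 0.33  2.54 -2.43] then shift cm [-3.6  47.7  -2.69] world [0.182 0.443 0.016]
0.02
t 29.7 turn units [ 0.33  2.54 -2.43] then shift cm [-3.6  47.7  10.31] world [ 0.149  0.453 -0.109]
0.005
t 29.7 turn units [ 0.33  2.54 -2.43] then shift cm [-3.6  47.7  11.81] world [ 0.145  0.454 -0.123]
0
t 29.7 turn units [ 0.33  2.54 -2.43] then shift cm [-3.6  47.7  12.31] world [ 0.144  0.455 -0.128]
pad in face [-0.0244  0.4769  0.1312] ang 15.313508339443482
```

{"api": "arm_command", "payload": {"travel": [[0,0,0],[0,0,0],[0,0,0],[-0.23,2.98,-0.17],[-0.23,2.98,-0.17],[-0.23,2.98,-0.17],[-0.23,2.98,-0.17],[-0.23,2.98,-0.17],[-0.23,2.98,-0.17],[-0.23,2.98,-0.17],[-0.23,2.98,-0.17],[-0.23,2.98,-0.17],[-0.23,2.98,-0.17],[-0.23,2.98,-0.17],[-0.23,2.98,-0.17],[-0.23,2.98,-0.17],[-0.23,2.98,-0.17],[-0.23,2.98,-0.17],[-0.23,2.98,-0.17],[0,0,0]], "delta_rot": [[0.11,0.85,-0.81],[0.11,0.85,-0.81],[0.11,0.85,-0.81],[0,0,0],[0,0,0],[0,0,0],[0,0,0],[0,0,0],[0,0,0],[0,0,0],[0,0,0],[0,0,0],[0,0,0],[0,0,0],[0,0,0],[0,0,0],[0,0,0],[0,0,0],[0,0,0],[0,0,0]]}}

```text
clock: 31.7
eef_pos: [0.6658, 0.2055, 0.4337]
tcp_rot: [[-0.922, 0.293, -0.253], [0.281, 0.956, 0.082], [0.266, 0.005, -0.964]]
wrist_force: [-1.1, 0.4, -2.1]
opening: 0.0128
grasp_force: 78.6
```

```bash
python3 t.py
```

```text
[-11.4  43.2 -12.1  68.7  -1.4  80.8  52.2] [0.569  0.2303 0.0685] [-1.05534934  0.38708105 -2.11177457]
0.15
t 31.7 turn units [ 0.03 -0.01  0.06] then shift cm [-0.05 -0.51 -0.05] world [-0.001 -0.005  0.   ]
0.02
t 31.7 turn units [ 0.03 -0.01  0.06] then shift cm [-0.05 -0.51 12.95] world [-0.034  0.005 -0.125]
0.005
t 31.7 turn units [ 0.03 -0.01  0.06] then shift cm [-0.05 -0.51 14.45] world [-0.038  0.006 -0.139]
0
t 31.7 turn units [ 0.03 -0.01  0.06] then shift cm [-0.05 -0.51 14.95] world [-0.039  0.007 -0.144]
pad in face [ 0.0008 -0.0058  0.1495] ang 0.19564952140563127
```

{"api": "arm_command", "payload": {"travel": [[0,-0.05,1.3],[0,-0.05,1.3],[0,-0.05,1.3],[0,-0.05,1.3],[0,-0.05,1.3],[0,-0.05,1.3],[0,-0.05,1.3],[0,-0.05,1.3],[0,-0.05,1.3],[0,-0.05,1.3],[0,0,0],[0,0,0]], "delta_rot": [[0.03,0,0.06],[0,0,0],[0,0,0],[0,0,0],[0,0,0],[0,0,0],[0,0,0],[0,0,0],[0,0,0],[0,0,0],[0,0,0],[0,0,0]]}}

```text
clock: 32.9
eef_pos: [0.6314, 0.2051, 0.309]
tcp_rot: [[-0.918, 0.303, -0.254], [0.294, 0.953, 0.076], [0.265, -0.005, -0.964]]
wrist_force: [-0.1, 0.2, -1.6]
opening: 0.0131
grasp_force: 78.6
```

```bash
python3 - <<'E'
from t import *
from h import *
from rig import grab_frame
o=ctrl.get_obs();R=np.array(o['tcp_rot']);pp=np.array(o['eef_pos'])
print('pad in face',(SR.T@(pp+L*R[:,2]-F)).round(4),o['ft_torque'])
d=np.load('rel2.npz');RP=R@d['R'];tP=pp+R@d['t'];w=[]
for n in('side','top'):
    f=grab_frame(n);im=cv2.resize(f['color'],None,fx=4,fy=4,interpolation=cv2.INTER_CUBIC)[:,:,::-1].copy()
    for b in PAD:
        p=np.round((proj(f,b@RP.T+tP)+.5)*4).astype(int)
        for i in range(8):
            for j in(1,2,4):
                if not i&j: cv2.line(im,tuple(map(int,p[i])),tuple(map(int,p[i|j])),(0,255,0),1)
    x,y=p[0];w.append(im[y-200:y+240,x-195:x+195])
cv2.imwrite('pics/i.png',np.hstack(w))
E
```

```text
pad in face [-0.0008  0.0063  0.0206] [-0.08023936 -0.46549589 -0.02739679]
```

View pics/i.png

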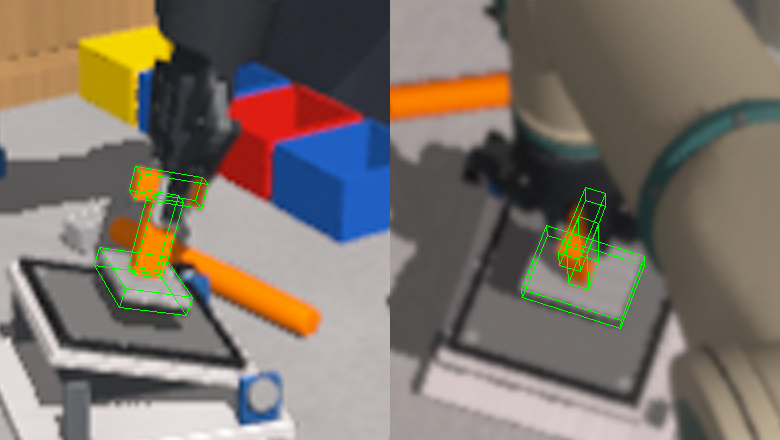

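```bash
cat > m5.py <<'E'
from t import *
from h import *
from rig import grab_frame, models
o=ctrl.get_obs();R=np.array(o['tcp_rot']);pp=np.array(o['eef_pos']);d=np.load('rel2.npz')
fs=[];ms=[];care=[]
for n in('side','top'):
    f=grab_frame(n);q=proj(f,[pp+.2*R[:,2]])[0]
    ds=models.cut_out(f,'pad');m=min(ds,key=lambda e:np.hypot(*(np.array(e['pixel'])-q)))
    print(n,q.round(),m['pixel'],m['mask'].sum(),round(m['confidence'],2))
    H=cv2.cvtColor(f['color'],cv2.COLOR_RGB2HSV);dark=(H[:,:,2]<75)
    M=m['mask'];fs.append(f);ms.append(M.astype(float))
    dil=~(dark&~M)
    if n=='top': # arm covers upper right
        pass
    care.append(dil.astype(float))
def pose(p):
    Q=Ro.from_euler('yx',[p[3],p[4]],degrees=True).as_matrix();c=np.array([0,0,.155])
    rel=Q@d['R'];t=c+Q@(d['t']-c)+np.array(p[:3])/1000
    return R@rel,pp+R@t
def g(p,idx): 
    return -sum(iou(render(fs[i],PAD,*pose(p))*care[i],ms[i]*care[i]) for i in idx)+.0003*np.sum(np.square(p))
for idx in((0,1),(0,),(1,)):
    p=np.zeros(5)
    for k in range(3):
        st=np.array([3,3,3,6,4])*(1 if k%2==0 else -1.)
        r=minimize(g,p,args=(idx,),method='Nelder-Mead',options=dict(initial_simplex=np.vstack([p]+[p+np.eye(5)[i]*st[i] for i in range(5)]),xatol=.02,fatol=1e-4,maxiter=200));p=r.x
    RP,tP=pose(p);print(idx,p.round(1),round(r.fun,3),round(g(np.zeros(5),idx),3),'face frame',(SR.T@(tP-F)).round(4),'z',(SR.T@RP[:,2]).round(3))
E
python3 m5.py
```

```text
side [256. 170.] [254.8, 174.1] 336 0.96
top [227. 216.] [227.1, 223.2] 490 0.86
(0, 1) [-0.2 -0.   0.6  0.4  0.4] -1.612 -1.599 face frame [-0.0013  0.0062  0.0209] z [-0.007 -0.009  1.   ]
(0,) [-0.1  1.2  0.2 -1.8  1.7] -0.728 -0.716 face frame [-0.0041  0.0067  0.0214] z [ 0.03  -0.032  0.999]
(1,) [ 0.3 -0.5  0.3  0.6  0.2] -0.896 -0.884 face frame [-0.0005  0.0065  0.0212] z [-0.012 -0.006  1.   ]
```

```bash
python3 t.py
```

```text
[-11.7  46.9 -11.9  82.3  -0.7  63.6  51.9] [0.569  0.2303 0.0685] [-0.11331815 -0.13644424 -1.57588565]
0.15
t 33.2 turn units [-0.02  0.01 -0.06] then shift cm [  0.09   0.55 -12.85] world [ 0.033 -0.005  0.124]
0.02
t 33.2 turn units [-0.02  0.01 -0.06] then shift cm [0.09 0.55 0.15] world [ 0.     0.006 -0.001]
0.005
t 33.2 turn units [-0.02  0.01 -0.06] then shift cm [0.09 0.55 1.65] world [-0.003  0.007 -0.016]
0
t 33.2 turn units [-0.02  0.01 -0.06] then shift cm [0.09 0.55 2.15] world [-0.005  0.007 -0.02 ]
pad in face [-0.0011  0.0061  0.0215] ang 0.1549001835074471
```

Correct sideways, approach to ~5 mm, then creep in 0.5–1 mm steps.

{"api": "arm_command", "payload": {"travel": [[0,0.27,0],[0,0.27,0.3],[0,0,0.3],[0,0,0.3],[0,0,0.3],[0,0,0.2],[0,0,0.1],[0,0,0],[0,0,0]], "delta_rot": [[-0.02,0,-0.06],[0,0,0],[0,0,0],[0,0,0],[0,0,0],[0,0,0],[0,0,0],[0,0,0],[0,0,0]]}}

```text
clock: 34.1
eef_pos: [0.6292, 0.2114, 0.2949]
tcp_rot: [[-0.92, 0.298, -0.253], [0.288, 0.955, 0.078], [0.265, -0.001, -0.964]]
wrist_force: [0.3, 0.7, -0.8]
opening: 0.0134
grasp_force: 78.6
```

```bash
python3 t.py|tail -3; python3 -c "
from rig import ctrl
o=ctrl.get_obs();print(o['wrist_force'],o['ft_torque'])"
```

```text
0
t 34.1 turn units [-0.01  0.   -0.  ] then shift cm [0.09 0.02 0.6 ] world [-0.002  0.001 -0.006]
pad in face [-0.001   0.0004  0.006 ] ang 0.052268160186039456
[ 0.32641829  0.73639175 -0.76106903] [-0.15064786 -0.45754489  0.02843425]
```

{"api": "arm_command", "payload": {"travel": [[0,0,0.1],[0,0,0.1],[0,0,0.1],[0,0,0],[0,0,0]], "delta_rot": [[0,0,0],[0,0,0],[0,0,0],[0,0,0],[0,0,0]]}}

```text
clock: 34.6
eef_pos: [0.6284, 0.2116, 0.2918]
tcp_rot: [[-0.92, 0.298, -0.253], [0.288, 0.955, 0.078], [0.265, -0.001, -0.964]]
wrist_force: [0.4, -0.3, -2.2]
opening: 0.0129
grasp_force: 78.6
```

{"api": "arm_command", "payload": {"travel": [[0,0,0.1],[0,0,0],[0,0,0]], "delta_rot": [[0,0,0],[0,0,0],[0,0,0]]}}

```text
clock: 34.9
eef_pos: [0.6281, 0.2117, 0.2909]
tcp_rot: [[-0.92, 0.298, -0.253], [0.288, 0.955, 0.078], [0.265, -0.001, -0.964]]
wrist_force: [0.6, 0.7, -2.6]
opening: 0.0129
grasp_force: 78.6
```

{"api": "arm_command", "payload": {"travel": [[0,0,0.08],[0,0,0],[0,0,0]], "delta_rot": [[0,0,0],[0,0,0],[0,0,0]]}}

```text
clock: 35.2
eef_pos: [0.6279, 0.2117, 0.2901]
tcp_rot: [[-0.92, 0.298, -0.253], [0.288, 0.955, 0.078], [0.265, -0.001, -0.964]]
wrist_force: [0.4, 0.4, -2.5]
opening: 0.0128
grasp_force: 78.6
```

{"api": "arm_command", "payload": {"travel": [[0,0,0.08],[0,0,0],[0,0,0]], "delta_rot": [[0,0,0],[0,0,0],[0,0,0]]}}

```text
clock: 35.5
eef_pos: [0.6279, 0.2117, 0.2898]
tcp_rot: [[-0.92, 0.298, -0.253], [0.288, 0.954, 0.078], [0.264, -0.001, -0.964]]
wrist_force: [0.8, -0.7, 1.1]
opening: 0.013
grasp_force: 79.3
```

{"api": "arm_command", "payload": {"travel": [[0,0,0.08],[0,0,0],[0,0,0]], "delta_rot": [[0,0,0],[0,0,0],[0,0,0]]}}

```text
clock: 35.8
eef_pos: [0.6279, 0.2116, 0.2897]
tcp_rot: [[-0.92, 0.298, -0.252], [0.288, 0.954, 0.078], [0.264, -0.001, -0.965]]
wrist_force: [0.4, -1.0, 7.0]
opening: 0.0131
grasp_force: 80.1
```

{"api": "arm_command", "payload": {"travel": [[0,0,0.06],[0,0,0],[0,0,0]], "delta_rot": [[0,0,0],[0,0,0],[0,0,0]]}}

```text
clock: 36.1
eef_pos: [0.6279, 0.2116, 0.2897]
tcp_rot: [[-0.921, 0.299, -0.252], [0.288, 0.954, 0.078], [0.264, -0.001, -0.965]]
wrist_force: [0.5, -2.6, 7.9]
opening: 0.0128
grasp_force: 80.5
```

```bash
cat > c.py <<'E'
from t import *
from rig import grab_frame
Fs=[];T=[]
for k in range(8):
    grab_frame('top');o=ctrl.get_obs();Fs.append(o['wrist_force']);T.append(o['ft_torque'])
R=np.array(o['tcp_rot']);f=R.T@(np.mean(Fs,0)-[.3,.2,-2.2]);m=R.T@(np.mean(T,0)-[-.11,-.46,0])
print(o['clock'],'F tool',f.round(2),'M tool',m.round(3),'std',np.std(Fs,0).round(1),np.std(T,0).round(3))
# M=r x F at r=(rx,ry,L): Mx=ry Fz-L Fy ; My=L Fx - rx Fz
print('COP mm', (-(m[1]-L*f[0])/f[2]*1000).round(1), ((m[0]+L*f[1])/f[2]*1000).round(1))
E
python3 c.py; python3 t.py | tail -1
```

```text
36.5 F tool [  1.5   -2.54 -10.2 ] M tool [ 0.405  0.728 -0.038] std [0.5 0.3 0.6] [0.015 0.023 0.031]
COP mm 37.8 17.3
pad in face [-0.0013  0.0005  0.0006] ang 0.0733264851113839
```

{"api": "arm_command", "payload": {"travel": [[-0.24,0,0.01],[-0.24,0,0.01],[0,0,0],[0,0,0]], "delta_rot": [[0,0.1,0],[0,0.1,0],[0,0,0],[0,0,0]]}}

```text
clock: 36.9
eef_pos: [0.6321, 0.2103, 0.2887]
tcp_rot: [[-0.915, 0.298, -0.271], [0.286, 0.954, 0.084], [0.284, -0.0, -0.959]]
wrist_force: [-0.7, -2.2, 10.9]
opening: 0.0126
grasp_force: 80.7
```

```bash
python3 c.py; python3 t.py | tail -1
```

```text
37.3 F tool [  3.74  -2.96 -12.46] M tool [0.541 0.759 0.008] std [0.6 0.3 0.6] [0.027 0.024 0.028]
COP mm -7.8 11.0
pad in face [-0.0009  0.0003  0.0009] ang 1.136513053639201
```

```bash
python3 -c "
from rig import hand_in;print(hand_in())"
```

```text
the job is handed in; nothing more can be done
None
```

The job is handed in. The pad stood by itself upright, was re-gripped by the T, and is held flush on the middle of the cover with about 12–13 N; hand-in returned no verdict.

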